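# Clamp two polished tiles in a vise with a separator between

### The arm

A 7-joint arm with a two-finger parallel gripper is mounted at the origin on the work surface. World frame = base frame: x ahead of the robot, y to its left, z up, the work surface at z = 0. Lengths are in m, angles in rad, forces in N, time in s.
With the tool pointing down it reaches from about 0.35 to 0.9 m from the base axis. Payload 7.2 kg.
Tool frame: the origin (TCP) lies at the very end of the fingers, on their centre line; the grasp point (between the pads) lies 19 mm behind it (r.hold_point_z is the distance from the TCP to the grasp point, in m); z points along the fingers, y is the line along which they close (so a half turn about z gives the same grasp; the last joint's range is limited). The gripper opens to 88 mm and grips with 3 to 60 N. Pads are 20 mm wide; open, the fingers measure 115 mm over their backs; the gripper's body (75 mm by 178 mm) begins 61 mm behind the grasp point.
Start: joints at [1.078, 0.411, -0.013, 1.596, 0.006, 1.134, -0.082], TCP at [0.258, -0.569, 0.223] pointing down, gripper open.
Joint ranges: [-2.95, 2.95], [-0.29, 1.99], [-1.47, 1.44], [0.14, 2.54], [-1.03, 4.17], [0.13, 1.85], [-2.86, 2.86]. Speed limits (rad/s): [2.39, 2.39, 3.01, 3.01, 3.14, 3.14, 3.14].

### API

Orientations are given as a unit quaternion [x, y, z, w].
In Python, from rig import r gives the robot as it stands.
- The arm moves only by the tool drive_tool, never from a script. Its arguments are lists of equal length, an entry for each row: "rot": the turn, a rotation vector about the tool's x, y, z in rad, a list of three; "offset": the shift along the tool's x, y, z in mm, a list of three; "hand": the opening, from -1 (shut) to 1 (fully open). In form: {"rot": [[wx, wy, wz], ...], "offset": [[tx, ty, tz], ...], "hand": [hand, ...]}. A call has 1 to 20 rows; each row shifts and turns the commanded pose from where the row before left it, along the tool's axes as they then stand; what a row does not reach is not made up. A row lasts 1/10 s, in which the tool goes at most 50 mm and 8.59 degrees, less where a joint would pass 70% of its speed; a pose out of reach is approached as far as the arm can. A call with a gripper value outside its range is refused whole. The fingers move at their own pace and stop on an object; the grip force is fixed at half the most. Time passes only in rows, so rows that do not move let the fingers close. It gives the time, the measured TCP pose, the force, the opening and the grip force at its end, in the units of the state.
- r.observe(): the state, without advancing time (a new reading comes with each control period).
- r.snapshot(name): name is "scene" or "top"; returns a dict with "pixels" (480x640x3 uint8, blue, green, red), "z_map" (480x640 float32, m along the optical axis (not along the pixel's ray), 0 where there is no reading), "camera_matrix" (3x3 intrinsics, pixels), "rvec" (rotation vector, rad) and "tvec" (3), from world to camera coordinates, as OpenCV has them. Camera axes: x right, y down, z forward; pixel columns grow to the right and rows downward; lengths in m; the calibration is good to about 2 mm. A picture is of the moment at which its call begins.
- r.sign_off(): hands the job in; it is judged then, once.
The state is a dict: "time_s": time; "qpos": joint angles; "joint_vel": joint speeds; "joint_torque": joint torques, N m; "tool_pos": TCP position; "orientation": TCP orientation; "wrist_force": force on the tool from outside, world axes, zero at the start; "ft_torque": the same for the moment, N m; "width": finger opening in m; "gripper_force": force on a finger pad.
Only numpy, scipy, OpenCV 4.12 (cv2) and the standard library are available. Lean on these libraries where they do the work, as an engineer would, in place of code of your own. Each camera call takes 0.05 s, during which the arm holds its last target. There are 200 camera calls.

### The job

Get the two polished tiles ready for an edge measurement: lay the orange separator sheet squarely on the white tile in the vise, then the blue tile squarely on the sheet the same way round as the white one, and never let the two tiles touch each other. Then turn the crank clockwise until the sprung jaw holds both tiles square and flush against the fixed jaw and has been pressed back about half of its 10 mm spring travel, never all the way to its stop. Leave the other things on the table where they are.

Things in the scene. Friction and masses are not known exactly. Their poses are not given: they have to be found in the camera images.
- vise: Green fixed bench vise, 96 (x) x 275 (y). Origin on the table under the middle of the open bed, y along the jaws' travel towards the fixed jaw. Dark steel bed top at z = 30. Fixed jaw at +y, its steel face at y = +45; tops of both jaws at z = 60, jaws 80-84 wide in x; bed open at both x sides. Towards -y follow sprung jaw, carriage, and gearbox (68 high) with the crank on top. All mm.
- jaw_face (a point): Middle of the top edge of the sprung steel jaw's face (z = 60 in the vise's frame). At crank 0 and unpressed it is at y = -45 in the vise's frame, 90 mm from the fixed jaw; the jaw plate is 14 thick, and behind it is a 10 mm wide open gap, then the green carriage. When the jaw presses on something the gap narrows.
- jaw (a joint): How far the sprung jaw is pressed back into its carriage, m: 0 free (gap 10 mm), 0.010 bottomed out (gap closed). Spring 1.2 N per mm.
- crank (a joint): Crank angle, rad, about the upright axis: 0 with the jaw fully open, grows clockwise seen from above; 20 mm of carriage travel towards the fixed jaw per full turn; stops at 14.1. Turns with light friction (about 2 N at the knob) and stays where it is left.
- crank_axis (a point): On the crank's upright axis, 83 mm above the table, at x = 0, y = -168 in the vise's frame. The hub is 26 across, its top at 89 above the table; the flat arm spans 74 to 82 above the table.
- knob_top (a point): Centre of the top of the crank's upright red knob, 121 mm above the table, 50 mm from the crank axis. The knob is an 18 mm cylinder, 38 high, spinning freely on its pin; it can be pushed round with closed fingers or pinched.
- white_tile: Off-white marble tile, 46 (x) x 60 (y) x 16 high, lying loose on the vise's bed between the jaws. Origin: centre of its underside; z up.
- blue_tile: Blue ceramic tile, also 46 (x) x 60 (y) x 16 high, lying on a black rubber rest (90 x 100, 8 high). Origin: centre of its underside.
- sheet: Orange stiff plastic separator sheet, 58 (x) x 50 (y) x 4 thick, lying on an aluminium stand; its 58 mm length overhangs the 30 mm wide stand head by 14 mm at both x ends; top of the stand head 24 above the table, foot plate 70 x 90, 6 high. Origin: centre of its underside.
- carton: Bystander, sizes in mm: white paper box, 80 x 120 x 50; origin at its underside's centre.
- jar: Bystander, sizes in mm: small amber jar with a white cap, 48 across, 60 high; origin at its underside's centre.
- driver: Bystander, sizes in mm: screwdriver, 160 long; origin at its middle.
- dish: Bystander, sizes in mm: shallow white bowl, 70 across; origin at its underside's centre.
- wrench: Bystander, sizes in mm: wrench, 130 long; origin at its middle.
- block: Bystander, sizes in mm: brass block, 40 x 70 x 30, on the table close to the robot; not one of the tiles; origin at its underside's centre.
Not all that is in view belongs to the job. What is meant by the blue_tile is not pink, and is the larger of those in its own colour.

How it is judged:
On the way, in this order (a step that is already met when the one before it is completed fails the run):
1. the sheet lies released on the white tile, squarely (centres within 10 mm) (z of sheet in the frame of white_tile between 0.0145 and 0.018 m and horizontal distance between sheet and white_tile below 0.01 m and angle between the x axis of sheet and the x axis of white_tile, either way round below 0.2 rad and contact force between sheet and the fingers below 0.1 N and linear speed of sheet below 0.02 m/s), for 0.2 s.
2. the blue tile lies released on the sheet, squarely over the white tile (centres within 12 mm) (z of sheet in the frame of white_tile between 0.0145 and 0.018 m and horizontal distance between sheet and white_tile below 0.01 m and angle between the x axis of each of sheet, blue_tile and the x axis of white_tile, either way round below 0.2 rad and z of blue_tile in the frame of white_tile between 0.0183 and 0.0222 m and horizontal distance between blue_tile and white_tile below 0.012 m and contact force between blue_tile and the fingers below 0.1 N and linear speed of blue_tile below 0.02 m/s), for 0.2 s.
At the end, for the whole second after the job is handed in: White tile, sheet (within 10 mm of centred on it, 0.2 rad), blue tile (within 12 mm) lie flat in that order; both tiles within 2 mm of flush with the fixed jaw and 0.05 rad of square to it; sprung jaw pressed back 2.8 to 8.2 mm; all released and at rest (z of sheet in the frame of white_tile between 0.0145 and 0.018 m and horizontal distance between sheet and white_tile below 0.01 m and angle between the x axis of each of sheet, blue_tile and the x axis of white_tile, either way round below 0.2 rad and z of blue_tile in the frame of white_tile between 0.0183 and 0.0222 m and horizontal distance between blue_tile and white_tile below 0.012 m and value of joint jaw between 0.0028 and 0.0082 m and y of white_tile in the frame of vise between 0.0128 and 0.0172 m and angle between the y axis of each of white_tile, blue_tile and the y axis of vise, either way round below 0.05 rad and angle between each of white_tile, blue_tile's own z axis and vertical below 0.05 rad and linear speed of each of white_tile, blue_tile below 0.01 m/s and y of blue_tile in the frame of vise between 0.0128 and 0.0172 m and velocity of joint crank between -0.05 and 0.05 rad/s); the robot touches nothing.
It fails at once if the two tiles touch each other (contact force between white_tile and blue_tile above 0.3 N).
It fails at once if the sprung jaw is run to its stop (pressed back more than 9.3 mm) (value of joint jaw above 0.0093 m).
It fails at once if a bystander is moved more than 30 mm (distance of any of carton, jar, driver, dish, wrench, block from where it was at the start of the episode above 0.03 m).
It also fails if it takes over 72 s, if anything falls off the work surface, if the arm or the gripper's body presses on something with over 40 N, if the wrist force passes 120 N, or if a joint passes its speed limit or range.

## Working session

There is one attempt and no reset: what is moved stays moved. The work goes in short steps, Python scripts to look and compute and a tool call to move; the robot and the scene stay as the last step left them, time stands still between calls to the robot, and variables do not carry over. Pictures are saved under pics/ and viewed, at most 10 in all, crops included, and the job is handed in when it is done.

Besides the shell and the picture viewer there is one more tool, called after "Request:" as name(argument=value, ...), one argument or row to a line, values as JSON. drive_tool: Moves the arm, as the interface text tells. Its arguments: {"type":"object","properties":{"rot":{"type":"array"},"offset":{"type":"array"},"hand":{"type":"array"}},"required":["rot","offset","hand"]}

```bash
mkdir -p pics
cat > h.py <<'E'
import numpy as np, cv2
from rig import r
def snap(n):
    s=r.snapshot(n); s['R']=cv2.Rodrigues(np.array(s['rvec'],float))[0]; s['t']=np.array(s['tvec'],float).reshape(3); s['K']=np.array(s['camera_matrix'],float); return s
def cloud(s):
    v,u=np.mgrid[0:480,0:640]; z=s['z_map'].astype(float)
    d=np.stack([u,v,np.ones_like(u)],-1)@np.linalg.inv(s['K']).T
    return (d*z[...,None]-s['t'])@s['R']
def ray(s,uv,h):
    d=s['R'].T@np.linalg.inv(s['K'])@np.array([uv[0],uv[1],1.]); c=-s['R'].T@s['t']
    return c+d*(h-c[2])/d[2]
def proj(s,p):
    q=s['K']@(s['R']@np.array(p)+s['t']); return q[:2]/q[2]
E
python3 - <<'E'
from h import *
for n in('top','scene'):
    s=snap(n); cv2.imwrite(f'pics/{n}0.png',s['pixels']); np.savez(f'{n}0.npz',**{k:s[k] for k in('pixels','z_map','K','R','t')})
    print(n,-s['R'].T@s['t'],s['K'][0,0])
print(r.observe())
E
```

```text
top [0.4553818  0.0535217  1.06060986] 441.4033502866972
scene [1.00252564 0.31674448 1.00248468] 507.9584950147458
{'time_s': 0.1, 'qpos': array([ 1.07780083,  0.41185649, -0.01270976,  1.5969153 ,  0.0056311 ,
        1.13428457, -0.08221576]), 'joint_vel': array([-0.00022073, -0.00158484, -0.00021803, -0.00244189, -0.00111797,
        0.00117192, -0.00113018]), 'joint_torque': array([ 1.66909973e-03, -5.89099002e+01,  6.43397626e-01, -2.91710240e+01,
       -5.37787483e-02,  1.45989703e-02,  5.51988398e-05]), 'tool_pos': array([ 0.25736293, -0.56907985,  0.22188883]), 'orientation': array([ 9.77525985e-01,  2.10813756e-01, -2.13042653e-04, -6.81514435e-04]), 'wrist_force': array([-0.02073916,  0.42558907,  0.03774876]), 'ft_torque': array([ 0.06112674, -0.0276998 , -0.04210736]), 'gripper_force': 0.0, 'width': 0.08751757267090142}
```

View pics/top0.png

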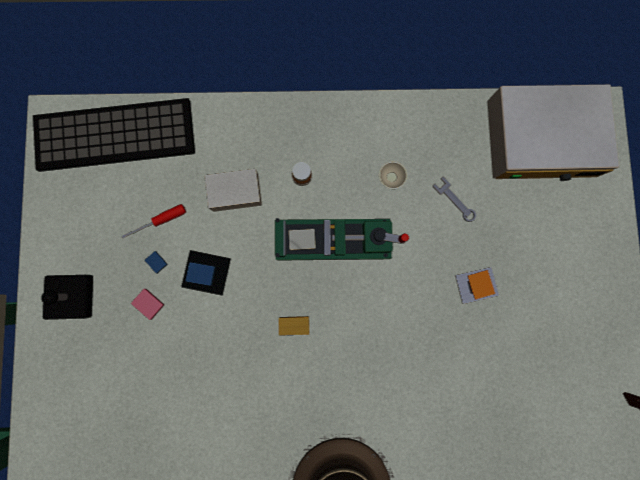

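View pics/scene0.png

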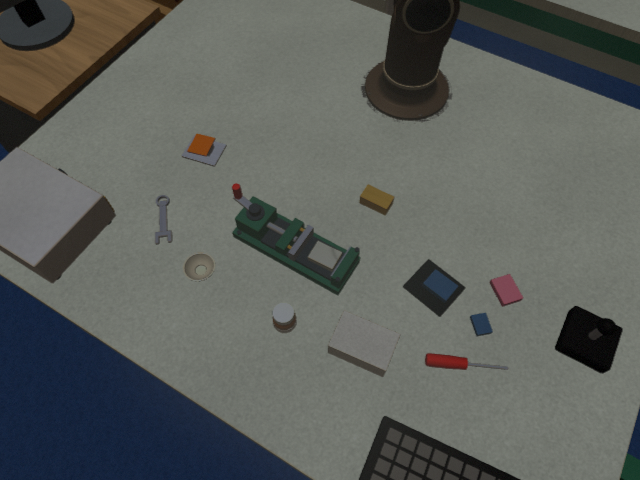

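The top view shows the vise at (333,240), with the fixed jaw on the left (+y), the white tile at (301,240) and the red knob at (404,238). The sheet is at (482,284) and the blue tile on its rest is at (201,274). The small blue piece at (155,262) and the pink one at (147,303) are distractors.

```bash
cat > m.py <<'E'
from h import *
def rect(s,m,h,roi):
    k=np.zeros_like(m); x0,y0,x1,y1=roi; k[y0:y1,x0:x1]=m[y0:y1,x0:x1]
    c=max(cv2.findContours(k,cv2.RETR_EXTERNAL,cv2.CHAIN_APPROX_NONE)[0],key=cv2.contourArea)
    P=np.array([ray(s,p[0],h)[:2]*1000 for p in c],np.float32)
    (c0,sz,a)=cv2.minAreaRect(P); M=cv2.moments(cv2.convexHull(P))
    return np.round(c0,1),np.round(sz,1),round(a,1),np.round([M['m10']/M['m00'],M['m01']/M['m00']],1)
E
python3 - <<'E'
from m import *
def load(n):
    return dict(np.load(f'{n}0.npz'))
rois={'top':dict(sheet=(450,260,510,310),blue=(180,250,235,300),knob=(395,225,415,250),white=(283,222,325,258)),
'scene':dict(sheet=(170,120,240,175),blue=(410,260,465,312),knob=(225,175,245,205),white=(295,228,350,285))}
for n in('top','scene'):
    s=load(n); hsv=cv2.cvtColor(s['pixels'],cv2.COLOR_BGR2HSV); H,S,V=cv2.split(hsv)
    C=cloud(s)
    ms=dict(sheet=((H>5)&(H<22)&(S>150)&(V>100),.028),blue=((H>95)&(H<125)&(S>80)&(V>50),.024),knob=(((H<6)|(H>174))&(S>130)&(V>60),.121),white=((S<60)&(V>120),.046))
    for k,(m,h) in ms.items():
        m=m.astype(np.uint8); x0,y0,x1,y1=rois[n][k]; 
        print(n,k,*rect(s,m,h,rois[n][k]))
        z=C[y0:y1,x0:x1,2][m[y0:y1,x0:x1]>0]; print('   z pct',np.round(np.percentile(z,[5,50,95])*1000,1))
        mz=((abs(C[...,2]-h)<.004)&(m>0)).astype(np.uint8)
        if k!='white' or 1: print('   top',*rect(s,mz,h,rois[n][k]))
    g=((H>65)&(H<95)&(S>70)).astype(np.uint8)
    print('green z', np.percentile(C[...,2][g>0],[5,50,95]))
# heights along vise axis in top view
s=load('top');C=cloud(s)
for v in (232,240,248): print([(u,int(C[v,u,1]*1000),int(C[v,u,2]*1000),int(s['pixels'][v,u].mean())) for u in range(272,394,1)])
a=cv2.resize(s['pixels'][212:268,265:415],None,fx=5,fy=5,interpolation=cv2.INTER_CUBIC)
cv2.imwrite('pics/vise.png',a)
E
```

```text
top sheet [ 453.  -340.2] [56.4 49.6] 14.0 [ 453.1 -340.4]
   z pct [24.2 27.5 30.8]
   top [ 452.9 -340. ] [56.4 49.1] 14.2 [ 452.9 -340.2]
top blue [494.3 315.9] [59.9 44.4] 79.1 [494.4 315.8]
   z pct [21.1 24.1 27.1]
   top [494.3 315.9] [59.9 44.4] 79.1 [494.4 315.8]
top knob [ 558.1 -146.3] [15.3 13. ] 88.7 [ 558.1 -145.9]
   z pct [116.3 120.4 123.4]
   top [ 558.1 -146.2] [15.2 13. ] 88.7 [ 558.1 -145.6]
top white [567.4  76. ] [43.9 54.7] 1.7 [569.8  73.3]
   z pct [43.  45.8 49. ]
   top [567.4  76. ] [43.9 54.7] 1.7 [569.8  73.3]
green z [-0.55907359  0.02409313  0.06918946]
scene sheet [ 454.9 -341.7] [56.5 48. ] 14.1 [ 455.  -341.7]
   z pct [25.3 28.4 31.8]
   top [ 454.9 -341.7] [56.5 48. ] 14.1 [ 455.  -341.7]
scene blue [496.4 315.9] [58.9 45.1] 79.1 [496.4 315.8]
   z pct [21.  24.1 27.5]
   top [496.4 315.9] [58.9 45.1] 79.1 [496.4 315.8]
scene knob [ 561.2 -146.9] [12.8 15.1] 30.8 [ 561.1 -146.7]
   z pct [118.6 121.1 123.9]
   top [ 561.2 -146.9] [12.8 15.1] 30.8 [ 561.1 -146.7]Traceback (most recent call last):
  File "<stdin>", line 12, in <module>
  File "m.py", line 7, in rect
    return np.round(c0,1),np.round(sz,1),round(a,1),np.round([M['m10']/M['m00'],M['m01']/M['m00']],1)
                                                              ~~~~~~~~^~~~~~~~~
ZeroDivisionError: float division by zero
```

Run:
```python
from m import *
s=dict(np.load('top0.npz'));C=cloud(s)
H,S,V=cv2.split(cv2.cvtColor(s['pixels'],cv2.COLOR_BGR2HSV))
for t in (70,90,105): print(t,*rect(s,((S<70)&(V>t)).astype(np.uint8),.046,(283,222,325,258)), (V[230:250,290:312].mean(),S[230:250,290:312].mean()))
g=((H>60)&(H<95)&(S>70)).astype(np.uint8)
print('outline',*rect(s,g,.0,(265,205,400,275)))
for v in (236,244): print([(u,int(C[v,u,1]*1000),int(C[v,u,2]*1000),int(V[v,u])) for u in range(274,345,1)])
a=cv2.resize(s['pixels'][212:268,265:415],None,fx=5,fy=5,interpolation=cv2.INTER_CUBIC)
b=dict(np.load('scene0.npz'))['pixels'][175:295,225:365]
b=cv2.resize(b,(700,600)); 
cv2.imwrite('pics/vise.png',np.vstack([cv2.resize(a,(700,261)),cv2.resize(b,(700,600))[:330+9]]))
```

```text
70 [567.3  76.5] [45.6 60.7] 2.4 [567.4  76.6] (np.float64(122.18863636363636), np.float64(10.795454545454545))
90 [567.5  76.5] [45.  60.1] 1.7 [567.2  76.2] (np.float64(122.18863636363636), np.float64(10.795454545454545))
105 [567.4  76.7] [44.5 56.8] 1.9 [567.4  76.8] (np.float64(122.18863636363636), np.float64(10.795454545454545))
outline [5.713e+02 5.000e-01] [282.6  97. ] 89.3 [571.    0.9]
[(274, 139, 59, 108), (275, 136, 62, 61), (276, 134, 59, 54), (277, 132, 58, 58), (278, 129, 61, 59), (279, 127, 60, 57), (280, 125, 58, 58), (281, 123, 59, 56), (282, 120, 58, 59), (283, 118, 59, 73), (284, 116, 61, 85), (285, 115, 28, 56), (286, 113, 30, 38), (287, 111, 31, 35), (288, 107, 44, 42), (289, 105, 46, 104), (290, 103, 46, 128), (291, 101, 44, 127), (292, 98, 42, 127), (293, 96, 46, 125), (294, 94, 43, 129), (295, 91, 48, 126), (296, 89, 46, 130), (297, 87, 46, 125), (298, 84, 46, 128), (299, 82, 46, 128), (300, 80, 48, 125), (301, 77, 45, 127), (302, 75, 47, 128), (303, 73, 45, 129), (304, 71, 43, 129), (305, 68, 46, 130), (306, 66, 43, 125), (307, 64, 45, 126), (308, 61, 45, 1
[... 1399 characters left out ...]
127), (309, 59, 44, 124), (310, 57, 47, 124), (311, 55, 47, 127), (312, 52, 44, 124), (313, 50, 45, 129), (314, 48, 45, 121), (315, 45, 33, 80), (316, 43, 29, 28), (317, 41, 29, 33), (318, 38, 31, 34), (319, 36, 28, 31), (320, 34, 30, 39), (321, 31, 29, 33), (322, 29, 32, 33), (323, 27, 27, 35), (324, 25, 60, 80), (325, 23, 62, 118), (326, 20, 58, 113), (327, 18, 57, 111), (328, 16, 60, 110), (329, 14, 56, 110), (330, 10, 28, 79), (331, 8, 31, 35), (332, 5, 28, 36), (333, 3, 32, 32), (334, 2, 58, 25), (335, 0, 57, 49), (336, -1, 59, 60), (337, -4, 60, 57), (338, -6, 58, 59), (339, -8, 60, 59), (340, -10, 61, 57), (341, -13, 59, 60), (342, -15, 60, 61), (343, -17, 60, 58), (344, -19, 61, 61)]
```

View pics/vise.png

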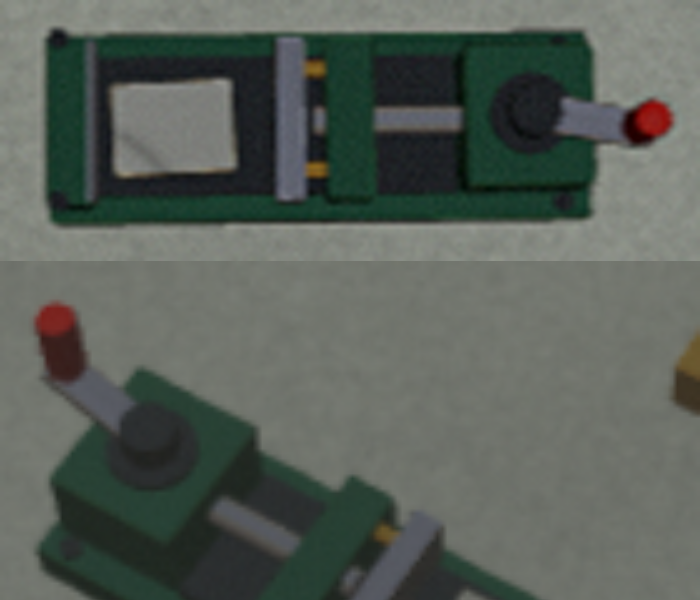

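The crop shows the white tile turned slightly in the bed, about 2.4°. The jaw is fully open: fixed face at y≈115, sprung face at y≈25. The crank arm points towards −y. Now I turn the tool towards the sheet.

Request:
drive_tool(
  rot=[
    [0,0,-0.139],
    [0,0,-0.139],
    [0,0,-0.139],
    [0,0,-0.139],
    [0,0,-0.139],
    [0,0,-0.139],
    [0,0,-0.139],
    [0,0,-0.139],
    [0,0,-0.139],
    [0,0,-0.139],
    [0,0,0],
  ],
  offset=[
    [0,0,0],
    [0,0,0],
    [0,0,0],
    [0,0,0],
    [0,0,0],
    [0,0,0],
    [0,0,0],
    [0,0,0],
    [0,0,0],
    [0,0,0],
    [0,0,0],
  ],
  hand=[1,1,1,1,1,1,1,1,1,1,1],
)

```text
time_s: 1.2
tool_pos: [0.2573, -0.5693, 0.2221]
orientation: [0.615, 0.788, 0.0, -0.0]
wrist_force: [-0.5, -0.2, 0.3]
width: 0.0882
gripper_force: 0.0
```

```bash
cat > g.py <<'E'
import sys,numpy as np
from scipy.spatial.transform import Rotation as R
from rig import r
def go(x,y,z,ay):
    "tool-frame offset (mm), rotvec to reach xyz (mm) with tool y at world angle ay (deg), z down"
    o=r.observe(); q=R.from_quat(o['orientation']); p=np.array(o['tool_pos'])*1000
    a=np.radians(ay); Y=np.array([np.cos(a),np.sin(a),0]); Z=np.array([0,0,-1.]); T=R.from_matrix(np.c_[np.cross(Y,Z),Y,Z])
    w=(q.inv()*T).as_rotvec()
    print('t',round(o['time_s'],2),'p',p.round(1),'F',np.round(o['wrist_force'],1),'w',round(o['width']*1000,1),'g',round(o['gripper_force'],1))
    print('rot',w.round(3),'off now',q.inv().apply(np.array([x,y,z])-p).round(1),'off after rot',T.inv().apply(np.array([x,y,z])-p).round(1))
if __name__=='__main__': go(*map(float,sys.argv[1:]))
E
python3 g.py 454 -341 100 14
python3 -c "
from h import *
s=dict(np.load('top0.npz'));C=cloud(s)
print([(int(C[v,303,0]*1000),int(C[v,303,2]*1000)) for v in range(214,266)])"
```

```text
t 1.2 p [ 257.3 -569.3  222.1] F [-0.5 -0.2  0.3] w 88.2 g 0.0
rot [-0.    -0.001  0.002] off now [173.4 246.4 122.3] off after rot [173.9 246.1 122.1]
[(633, 0), (630, 2), (628, 0), (625, 2), (623, -1), (618, 18), (615, 20), (613, 18), (610, 24), (607, 23), (604, 28), (602, 26), (599, 30), (598, 24), (594, 32), (590, 45), (588, 45), (585, 47), (583, 47), (580, 48), (578, 46), (576, 48), (574, 45), (571, 46), (569, 44), (567, 45), (564, 45), (562, 46), (559, 47), (557, 47), (555, 49), (552, 48), (550, 46), (548, 46), (546, 43), (544, 38), (543, 29), (540, 29), (538, 31), (536, 28), (534, 21), (531, 26), (455, 1060), (527, 20), (524, 21), (522, 21), (521, 4), (519, 0), (516, 0), (514, 0), (511, -1), (509, -1)]
```

Request:
drive_tool(
  rot=[
    [0,0,0],
    [0,0,0],
    [0,0,0],
    [0,0,0],
    [0,0,0],
    [0,0,0],
    [0,0,0],
    [0,0,0],
    [0,0,0],
    [0,0,0],
    [0,0,0],
  ],
  offset=[
    [17.4,24.6,12],
    [17.4,24.6,12],
    [17.4,24.6,12],
    [17.4,24.6,12],
    [17.4,24.6,12],
    [17.4,24.6,12],
    [17.4,24.6,12],
    [17.4,24.6,12],
    [17.4,24.6,12],
    [17.4,24.6,12],
    [0,0,0],
  ],
  hand=[1,1,1,1,1,1,1,1,1,1,1],
)

```text
time_s: 2.3
tool_pos: [0.4566, -0.3363, 0.1011]
orientation: [0.615, 0.789, 0.001, -0.001]
wrist_force: [0.3, -0.2, -0.1]
width: 0.0878
gripper_force: 0.0
```

```bash
python3 g.py 454 -341 12 14
```

```text
t 2.3 p [ 456.6 -336.3  101.1] F [ 0.3 -0.2 -0.1] w 87.8 g 0.0
rot [ 0.    -0.004  0.002] off now [-4.3 -3.7 89.1] off after rot [-4.  -3.6 89.1]
```

Request:
drive_tool(
  rot=[
    [0,0,0],
    [0,0,0],
    [0,0,0],
    [0,0,0],
  ],
  offset=[
    [0,0,20],
    [0,0,20],
    [0,0,0],
    [0,0,0],
  ],
  hand=[1,1,1,1],
)

```text
time_s: 2.7
tool_pos: [0.4538, -0.3416, 0.0628]
orientation: [0.617, 0.787, -0.0, -0.0]
wrist_force: [-0.3, 0.3, 0.3]
width: 0.0876
gripper_force: 0.0
```

```bash
python3 g.py 454 -341 12 14
```

```text
t 2.7 p [ 453.8 -341.6   62.8] F [-0.3  0.3  0.3] w 87.6 g 0.0
rot [-0.001 -0.    -0.003] off now [ 0.5  0.4 50.8] off after rot [ 0.6  0.3 50.8]
```

Request:
drive_tool(
  rot=[
    [0,0,0],
    [0,0,0],
    [0,0,0],
    [0,0,0],
    [0,0,0],
    [0,0,0],
    [0,0,0],
    [0,0,0],
    [0,0,0],
    [0,0,0],
    [0,0,0],
    [0,0,0],
  ],
  offset=[
    [0,0,17],
    [0,0,17],
    [0,0,17],
    [0,0,0],
    [0,0,0],
    [0,0,0],
    [0,0,0],
    [0,0,0],
    [0,0,0],
    [0,0,0],
    [0,0,0],
    [0,0,0],
  ],
  hand=[1,1,1,1,1,0.3,0.3,-1,-1,-1,-1,-1],
)

```text
time_s: 3.9
tool_pos: [0.4544, -0.3413, 0.012]
orientation: [0.616, 0.788, -0.0, 0.0]
wrist_force: [-1.1, 0.6, 5.3]
width: 0.0575
gripper_force: 30.0
```

```bash
python3 g.py 454 -341 112 14
```

```text
t 3.9 p [ 454.4 -341.3   12. ] F [-1.1  0.6  5.3] w 57.5 g 30.0
rot [ 0.  0. -0.] off now [   0.4   -0.3 -100. ] off after rot [   0.4   -0.3 -100. ]
```

Request:
drive_tool(
  rot=[
    [0,0,0],
    [0,0,0],
    [0,0,0],
    [0,0,0],
    [0,0,0],
    [0,0,0.1],
    [0,0,0.1],
    [0,0,0],
    [0,0,0],
    [0,0,0],
  ],
  offset=[
    [0,0,-10],
    [0,0,-20],
    [0,0,-25],
    [0,0,-25],
    [0,0,-25],
    [0,0,-20],
    [0,0,-15],
    [0,0,0],
    [0,0,0],
    [0,0,0],
  ],
  hand=[-1,-1,-1,-1,-1,-1,-1,-1,-1,-1],
)

```text
time_s: 4.9
tool_pos: [0.4537, -0.3408, 0.1507]
orientation: [0.69, 0.723, -0.0, -0.001]
wrist_force: [0.1, -0.3, -0.8]
width: 0.0575
gripper_force: 30.0
```

Run:
```python
from m import *
from g import go
go(568.5,76.2,100,2.4)
s=snap('scene'); H,S,V=cv2.split(cv2.cvtColor(s['pixels'],cv2.COLOR_BGR2HSV))
for t in (70,90,105):print('white scene',*rect(s,((S<70)&(V>t)).astype(np.uint8),.046,(300,232,346,275)))
C=cloud(s)
m=((H>5)&(H<22)&(S>150)&(V>100)).astype(np.uint8); m[:,320:]=0
print('sheet',m.sum()); P=C[m>0]; print(np.median(P,0))
s=snap('top'); H,S,V=cv2.split(cv2.cvtColor(s['pixels'],cv2.COLOR_BGR2HSV));
m=((H>5)&(H<22)&(S>150)&(V>100)).astype(np.uint8); m[:,:400]=0; print(m.sum())
print(np.median(cloud(s)[m>0],0))
```

```text
t 4.9 p [ 453.7 -340.8  150.7] F [ 0.1 -0.3 -0.8] w 57.5 g 30.0
rot [-0.001 -0.001  0.005] off now [411.2 134.1  50.9] off after rot [411.8 132.2  50.7]
white scene [569.5  76.3] [46.6 60. ] 2.1 [569.7  76.4]
white scene [569.7  76.6] [43.7 58.6] 1.7 [569.8  76.7]
white scene [569.9  76.2] [43.1 56.2] 2.1 [572.1  73.1]
sheet 335
[ 0.45075823 -0.33507431  0.16707572]
626
[ 0.45669168 -0.33507736  0.16599745]
```

Request:
drive_tool(
  rot=[
    [0,0,0.005],
    [0,0,0],
    [0,0,0],
    [0,0,0],
    [0,0,0],
    [0,0,0],
    [0,0,0],
    [0,0,0],
    [0,0,0],
    [0,0,0],
    [0,0,0],
    [0,0,0],
    [0,0,0],
    [0,0,0],
    [0,0,0],
    [0,0,0],
    [0,0,0],
    [0,0,0],
  ],
  offset=[
    [15,5,0],
    [29,9,0],
    [29,9,0],
    [29,9,0],
    [29,9,0],
    [29,9,0],
    [29,9,0],
    [29,9,0],
    [29,9,0],
    [29,9,0],
    [29,9,0],
    [29,9,10],
    [29,9,20],
    [29,9,20],
    [29,9,20],
    [20,1.6,10],
    [0,0,0],
    [0,0,0],
  ],
  hand=[-1,-1,-1,-1,-1,-1,-1,-1,-1,-1,-1,-1,-1,-1,-1,-1,-1,-1],
)

```text
time_s: 6.8
tool_pos: [0.569, 0.1044, 0.071]
orientation: [0.693, 0.721, -0.001, -0.0]
wrist_force: [0.1, -0.8, -0.9]
width: 0.0572
gripper_force: 30.0
```

Run:
```python
from m import *
from g import go
go(568.5,76.2,34.5,2.2)
for n in('scene','top'):
    s=snap(n); H,S,V=cv2.split(cv2.cvtColor(s['pixels'],cv2.COLOR_BGR2HSV)); C=cloud(s)
    m=((H>5)&(H<22)&(S>120)&(V>60)&(C[...,2]>.07)&(C[...,2]<.12)).astype(np.uint8)
    print(n,m.sum(),np.percentile(C[m>0],[1,50,99],axis=0).round(3).tolist())
    cv2.imwrite(f'pics/c_{n}.png',cv2.resize(s['pixels'][150:330,200:440],(720,540)))
```

```text
t 6.8 p [569.  104.4  71. ] F [ 0.1 -0.8 -0.9] w 57.2 g 30.0
rot [-0.002  0.     0.002] off now [-28.2  -1.6  36.5] off after rot [-28.2  -1.6  36.5]
scene 151 [[0.54, 0.079, 0.084], [0.554, 0.123, 0.087], [0.598, 0.13, 0.091]]
top 230 [[0.705, -0.641, 0.073], [0.707, -0.517, 0.081], [0.71, -0.398, 0.085]]
```

View pics/c_scene.png

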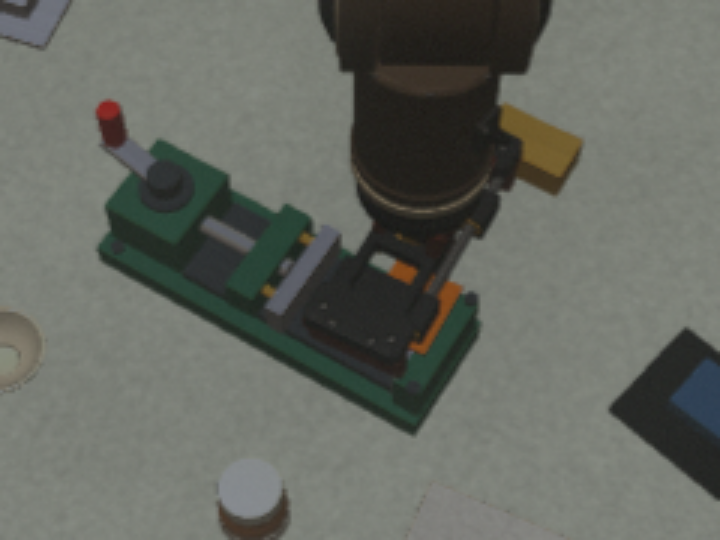

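The sheet is held level in the fingers. I overshot about 28 mm in +y, but it is still above the jaws, so I move back and then lower it.

Request:
drive_tool(
  rot=[
    [0,0,0],
    [0,0,0],
    [0,0,0],
    [0,0,0],
    [0,0,0],
    [0,0,0],
    [0,0,0],
  ],
  offset=[
    [-10,-0.8,0],
    [-10,-0.8,0],
    [-8,0,0],
    [0,0,0],
    [0,0,0],
    [0,0,12],
    [0,0,12],
  ],
  hand=[-1,-1,-1,-1,-1,-1,-1],
)

```text
time_s: 7.6
tool_pos: [0.569, 0.0771, 0.0469]
orientation: [0.693, 0.721, 0.0, 0.0]
wrist_force: [-0.1, 0.2, 0.3]
width: 0.0573
gripper_force: 30.0
```

Request:
drive_tool(
  rot=[
    [0,0,0],
    [0,0,0],
    [0,0,0],
    [0,0,0],
    [0,0,0],
  ],
  offset=[
    [0,0,5],
    [0,0,3],
    [0,0,2],
    [0,0,0],
    [0,0,0],
  ],
  hand=[-1,-1,-1,-1,-1],
)

```text
time_s: 8.1
tool_pos: [0.5691, 0.0767, 0.0378]
orientation: [0.693, 0.721, 0.0, 0.0]
wrist_force: [0.3, -0.1, -0.2]
width: 0.0577
gripper_force: 30.0
```

```bash
python3 g.py 568.5 76.2 34.5 2.2
```

```text
t 8.1 p [569.1  76.7  37.8] F [ 0.3 -0.1 -0.2] w 57.7 g 30.0
rot [ 0.    -0.     0.001] off now [-0.5 -0.7  3.3] off after rot [-0.5 -0.7  3.3]
```

Request:
drive_tool(
  rot=[
    [0,0,0],
    [0,0,0],
    [0,0,0],
    [0,0,0],
  ],
  offset=[
    [0,0,1.5],
    [0,0,1.5],
    [0,0,0],
    [0,0,0],
  ],
  hand=[-1,-1,-1,-1],
)

```text
time_s: 8.5
tool_pos: [0.569, 0.0766, 0.0346]
orientation: [0.693, 0.721, -0.0, 0.0]
wrist_force: [0.1, 0.4, -0.7]
width: 0.0576
gripper_force: 30.0
```

Request:
drive_tool(
  rot=[
    [0,0,0],
    [0,0,0],
    [0,0,0],
    [0,0,0],
    [0,0,0],
    [0,0,0],
    [0,0,0],
  ],
  offset=[
    [0,0,0.6],
    [0,0,0],
    [0,0,0],
    [0,0,0],
    [0,0,0],
    [0,0,0],
    [0,0,0],
  ],
  hand=[-1,0.36,0.4,0.5,0.7,0.7,0.7],
)

```text
time_s: 9.2
tool_pos: [0.569, 0.0766, 0.0341]
orientation: [0.693, 0.721, 0.0, 0.0]
wrist_force: [-0.1, -0.5, -0.6]
width: 0.0747
gripper_force: 0.0
```

Request:
drive_tool(
  rot=[
    [0,0,0],
    [0,0,0],
    [0,0,0],
    [0,0,0],
    [0,0,0],
    [0,0,0.115],
    [0,0,0.115],
    [0,0,0],
    [0,0,0],
  ],
  offset=[
    [0,0,-8],
    [0,0,-15],
    [0,0,-25],
    [0,0,-25],
    [0,0,-25],
    [0,0,-10],
    [0,0,0],
    [0,0,0],
    [0,0,0],
  ],
  hand=[0.7,0.7,0.7,0.7,0.7,0.7,0.7,0.7,0.7],
)

```text
time_s: 10.1
tool_pos: [0.569, 0.0768, 0.1428]
orientation: [0.77, 0.638, 0.0, 0.0]
wrist_force: [-0.6, 0.8, -0.5]
width: 0.0746
gripper_force: 0.0
```

```bash
python3 g.py 495.3 315.9 100 -10.9
```

```text
t 10.1 p [569.   76.8 142.8] F [-0.6  0.8 -0.5] w 74.6 g 0.0
rot [ 0.001 -0.     0.003] off now [ 221.2 -117.    42.7] off after rot [ 220.9 -117.6   42.8]
```

10 rows of (22, −11.7, 4.2), then check the stack.

Request:
drive_tool(
  rot=[
    [0,0,0.003],
    [0,0,0],
    [0,0,0],
    [0,0,0],
    [0,0,0],
    [0,0,0],
    [0,0,0],
    [0,0,0],
    [0,0,0],
    [0,0,0],
    [0,0,0],
    [0,0,0],
    [0,0,0],
  ],
  offset=[
    [22.1,-11.7,0],
    [22.1,-11.7,0],
    [22.1,-11.7,0],
    [22.1,-11.7,0],
    [22.1,-11.7,0],
    [22.1,-11.7,0],
    [22.1,-11.7,0],
    [22.1,-11.7,10],
    [22.1,-11.7,15],
    [22.1,-11.7,17],
    [0,0,0],
    [0,0,0],
    [0,0,0],
  ],
  hand=[0.7,0.7,0.7,0.7,0.7,0.7,0.7,0.7,0.7,0.7,0.7,0.7,0.7],
)

```text
time_s: 11.4
tool_pos: [0.4974, 0.315, 0.1004]
orientation: [0.772, 0.635, 0.0, 0.0]
wrist_force: [-0.3, 0.2, 0.4]
width: 0.0745
gripper_force: 0.0
```

Run:
```python
from m import *
from g import go
go(495.3,315.9,11,-10.9)
for n,roi in(('scene',(295,220,360,285)),('top',(275,215,330,265))):
    s=snap(n); H,S,V=cv2.split(cv2.cvtColor(s['pixels'],cv2.COLOR_BGR2HSV)); C=cloud(s)
    m=((H>5)&(H<22)&(S>150)&(V>60)).astype(np.uint8)
    print(n,*rect(s,m,.050,roi)); x0,y0,x1,y1=roi; print(np.median(C[y0:y1,x0:x1,2][m[y0:y1,x0:x1]>0]))
```

```text
t 11.4 p [497.4 315.  100.4] F [-0.3  0.2  0.4] w 74.5 g 0.0
rot [ 0.001  0.    -0.004] off now [ 0.5 -2.3 89.4] off after rot [ 0.5 -2.3 89.4]
scene [569.8  76.3] [57.7 48.7] 2.3 [570.   76.3]
0.05047076001561288
top [568.1  76.9] [58.7 50.9] 1.3 [568.   76.8]
0.04972834829626761
```

The sheet sits centred on the white tile, with its top at z≈50. Now I grip the blue tile.

Request:
drive_tool(
  rot=[
    [0,0,0],
    [0,0,0],
    [0,0,0],
    [0,0,0],
    [0,0,0],
    [0,0,0],
    [0,0,0],
    [0,0,0],
    [0,0,0],
    [0,0,0],
    [0,0,0],
    [0,0,0],
    [0,0,0],
  ],
  offset=[
    [0.5,-2.2,20],
    [0,0,20],
    [0,0,20],
    [0,0,16],
    [0,0,9],
    [0,0,4],
    [0,0,0],
    [0,0,0],
    [0,0,0],
    [0,0,0],
    [0,0,0],
    [0,0,0],
    [0,0,0],
  ],
  hand=[0.7,0.7,0.7,0.7,0.7,0.7,0.7,0.7,0.2,0.1,-1,-1,-1],
)

```text
time_s: 12.8
tool_pos: [0.4948, 0.317, 0.0112]
orientation: [0.772, 0.635, 0.0, 0.0]
wrist_force: [-0.2, 0.4, 1.9]
width: 0.0456
gripper_force: 30.0
```

```bash
python3 g.py 569 76.5 150 2.2
```

```text
t 12.8 p [494.8 317.   11.2] F [-0.2  0.4  1.9] w 45.6 g 30.0
rot [ 0.    -0.    -0.232] off now [-221.6  119.2 -138.7] off after rot [-243.1   65.  -138.8]
```

Request:
drive_tool(
  rot=[
    [0,0,0],
    [0,0,0],
    [0,0,0],
    [0,0,0],
    [0,0,-0.116],
    [0,0,-0.116],
    [0,0,0],
    [0,0,0],
  ],
  offset=[
    [0,0,-8],
    [0,0,-16],
    [0,0,-25],
    [0,0,-25],
    [0,0,-20],
    [0,0,-6],
    [0,0,0],
    [0,0,0],
  ],
  hand=[-1,-1,-1,-1,-1,-1,-1,-1],
)

```text
time_s: 13.6
tool_pos: [0.4947, 0.3167, 0.1115]
orientation: [0.695, 0.719, 0.0, 0.0]
wrist_force: [-0.6, -0.2, -1.7]
width: 0.0459
gripper_force: 30.0
```

Request:
drive_tool(
  rot=[
    [0,0,0],
    [0,0,0],
    [0,0,0],
    [0,0,0],
    [0,0,0],
    [0,0,0],
    [0,0,0],
    [0,0,0],
    [0,0,0],
    [0,0,0],
    [0,0,0],
    [0,0,0],
    [0,0,0],
  ],
  offset=[
    [-24.3,6.5,0],
    [-24.3,6.5,0],
    [-24.3,6.5,0],
    [-24.3,6.5,0],
    [-24.3,6.5,0],
    [-24.3,6.5,0],
    [-24.3,6.5,0],
    [-24.3,6.5,0],
    [-24.3,6.5,0],
    [-24.3,6.5,0],
    [0,0,0],
    [0,0,0],
    [0,0,0],
  ],
  hand=[-1,-1,-1,-1,-1,-1,-1,-1,-1,-1,-1,-1,-1],
)

```text
time_s: 14.9
tool_pos: [0.5683, 0.0778, 0.1108]
orientation: [0.694, 0.72, -0.0, -0.0]
wrist_force: [0.6, 1.3, -1.1]
width: 0.0456
gripper_force: 30.0
```

Run:
```python
from m import *
from g import go
go(569,76.5,53.2,2.2)
for n in('scene','top'):
    s=snap(n); H,S,V=cv2.split(cv2.cvtColor(s['pixels'],cv2.COLOR_BGR2HSV)); C=cloud(s)
    m=((H>95)&(H<125)&(S>80)&(V>35)&(C[...,2]>.095)&(C[...,2]<.13)&(abs(C[...,1]-.08)<.1)&(abs(C[...,0]-.57)<.1)).astype(np.uint8)
    print(n,m.sum(),np.percentile(C[m>0],[1,50,99],axis=0).round(3).tolist())
```

```text
t 14.9 p [568.3  77.8 110.8] F [ 0.6  1.3 -1.1] w 45.6 g 30.0
rot [-0.001 -0.001 -0.   ] off now [-1.4  0.7 57.6] off after rot [-1.3  0.7 57.6]
scene 143 [[0.548, 0.089, 0.12], [0.571, 0.099, 0.124], [0.591, 0.106, 0.127]]Traceback (most recent call last):
  File "<stdin>", line 7, in <module>
    return _quantile_unchecked(
        a, q, axis, out, overwrite_input, method, keepdims, weights)
    return _ureduce(a,
                    func=_quantile_ureduce_func,
    ...<5 lines>...
                    overwrite_input=overwrite_input,
                    method=method)
    r = func(a, **kwargs)
    result = _quantile(arr,
                       quantiles=q,
    ...<2 lines>...
                       out=out,
                       weights=wgt)
    slices_having_nans = np.isnan(arr[-1, ...])
                                  ~~~^^^^^^^^^
IndexError: index -1 is out of bounds for axis 0 with size 0
```

Request:
drive_tool(
  rot=[
    [0,0,0],
    [0,0,0],
    [0,0,0],
    [0,0,0],
    [0,0,0],
    [0,0,0],
    [0,0,0],
  ],
  offset=[
    [-0.5,0.7,15],
    [0,0,15],
    [0,0,12],
    [0,0,8],
    [0,0,4],
    [0,0,0],
    [0,0,0],
  ],
  hand=[-1,-1,-1,-1,-1,-1,-1],
)

```text
time_s: 15.7
tool_pos: [0.5698, 0.0762, 0.0572]
orientation: [0.694, 0.72, 0.0, 0.0]
wrist_force: [-0.3, -0.6, -1.2]
width: 0.0458
gripper_force: 30.0
```

Request:
drive_tool(
  rot=[
    [0,0,0],
    [0,0,0],
    [0,0,0],
    [0,0,0],
  ],
  offset=[
    [0,0,1.5],
    [0,0,1.2],
    [0,0,0],
    [0,0,0],
  ],
  hand=[-1,-1,-1,-1],
)

```text
time_s: 16.1
tool_pos: [0.5696, 0.0761, 0.0544]
orientation: [0.694, 0.72, 0.0, 0.0]
wrist_force: [0.2, -0.1, -0.5]
width: 0.0454
gripper_force: 30.0
```

Request:
drive_tool(
  rot=[
    [0,0,0],
    [0,0,0],
    [0,0,0],
    [0,0,0],
    [0,0,0],
    [0,0,0],
    [0,0,0],
    [0,0,0],
  ],
  offset=[
    [0,0,0.7],
    [0,0,0.4],
    [0,0,0],
    [0,0,0],
    [0,0,0],
    [0,0,0],
    [0,0,0],
    [0,0,0],
  ],
  hand=[-1,-1,-1,0.08,0.15,0.3,0.5,0.5],
)

```text
time_s: 16.9
tool_pos: [0.5696, 0.0761, 0.0533]
orientation: [0.694, 0.72, 0.0, 0.0]
wrist_force: [-0.2, 1.1, -0.6]
width: 0.0653
gripper_force: 0.0
```

Request:
drive_tool(
  rot=[
    [0,0,0],
    [0,0,0],
    [0,0,0],
    [0,0,0],
    [0,0,0],
    [0,0,0],
  ],
  offset=[
    [0,0,-8],
    [0,0,-20],
    [0,0,-30],
    [0,0,-40],
    [0,0,0],
    [0,0,0],
  ],
  hand=[0.5,0.5,0.5,0.5,0.5,0.5],
)

```text
time_s: 17.5
tool_pos: [0.5702, 0.0761, 0.1527]
orientation: [0.694, 0.72, 0.001, 0.001]
wrist_force: [-0.5, -1.0, -0.8]
width: 0.0658
gripper_force: 0.0
```

```bash
python3 g.py 559.6 -146.5 150 2.2
```

```text
t 17.5 p [570.2  76.1 152.7] F [-0.5 -1.  -0.8] w 65.8 g 0.0
rot [ 0.003  0.    -0.001] off now [-222.1  -19.     2.7] off after rot [-222.1  -19.1    2.7]
```

Request:
drive_tool(
  rot=[
    [0,0,0],
    [0,0,0],
    [0,0,0],
    [0,0,0],
    [0,0,0],
    [0,0,0],
    [0,0,0],
    [0,0,0],
    [0,0,0],
    [0,0,0],
    [0,0,0],
    [0,0,0],
    [0,0,0],
  ],
  offset=[
    [-22.2,-1.9,0],
    [-22.2,-1.9,0],
    [-22.2,-1.9,0],
    [-22.2,-1.9,0],
    [-22.2,-1.9,0],
    [-22.2,-1.9,0],
    [-22.2,-1.9,0],
    [-22.2,-1.9,0],
    [-22.2,-1.9,0],
    [-22.2,-1.9,0],
    [0,0,0],
    [0,0,0],
    [0,0,0],
  ],
  hand=[0.2,0.2,0.2,0.2,0.2,0.2,0.2,0.2,0.2,0.2,0.2,0.2,0.2],
)

```text
time_s: 18.8
tool_pos: [0.5588, -0.1449, 0.1507]
orientation: [0.693, 0.721, 0.0, -0.001]
wrist_force: [0.5, -0.5, 0.5]
width: 0.0528
gripper_force: 0.0
```

Run:
```python
from m import *
from g import go
go(559.6,-146.5,90,2.2)
for n,roi in(('scene',(295,220,360,285)),('top',(275,215,330,265))):
    s=snap(n); H,S,V=cv2.split(cv2.cvtColor(s['pixels'],cv2.COLOR_BGR2HSV)); C=cloud(s)
    m=((H>95)&(H<125)&(S>80)&(V>35)).astype(np.uint8); x0,y0,x1,y1=roi
    print(n,*rect(s,m,.066,roi),np.median(C[y0:y1,x0:x1,2][m[y0:y1,x0:x1]>0]))
    cv2.imwrite(f'pics/d_{n}.png',cv2.resize(s['pixels'][175:295,220:380],(800,600)))
    z=dict(np.load(n+'0.npz')); Cz=cloud(z); Vz=z['pixels'].max(2)
    m=((abs(Cz[...,2]-.089)<.0045)&(Vz<75)&(abs(Cz[...,1]+.098)<.03)&(abs(Cz[...,0]-.57)<.03)).astype(np.uint8)
    m=cv2.morphologyEx(m,cv2.MORPH_CLOSE,np.ones((3,3),np.uint8))
    print('hub',m.sum(),Cz[m>0].mean(0).round(4), Cz[m>0].min(0).round(3),Cz[m>0].max(0).round(3))
    a=(H>65)&(H<95)&(S>70)
```

```text
t 18.8 p [ 558.8 -144.9  150.7] F [ 0.5 -0.5  0.5] w 52.8 g 0.0
rot [-0.001 -0.001  0.001] off now [-1.7  0.8 60.7] off after rot [-1.6  0.8 60.7]
scene [570.7  75.2] [45.2 58.9] 1.8 [570.8  75.2] 0.0662470736759146
hub 105 [ 0.5709 -0.0966  0.0892] [ 0.558 -0.108  0.085] [ 0.584 -0.084  0.094]
top [568.4  75.1] [44.4 61.4] 2.8 [568.8  74.9] 0.06581053261533563
hub 102 [ 0.5674 -0.0966  0.0884] [ 0.556 -0.108  0.085] [ 0.579 -0.085  0.093]
```

View pics/d_scene.png

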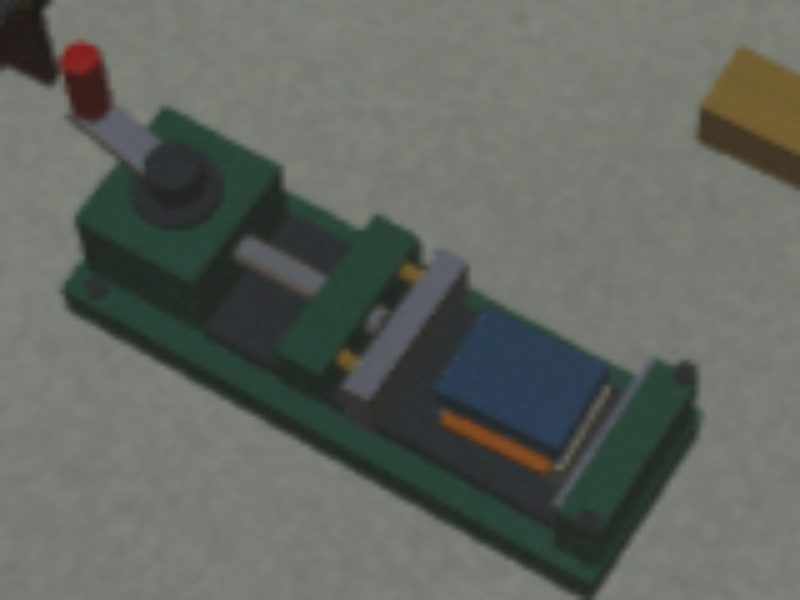

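The blue tile is square on the sheet at (569.6, 75.1), and the crank axis is at about (569.1, −96.6). I pinch the knob next.

Request:
drive_tool(
  rot=[
    [0,0,0],
    [0,0,0],
    [0,0,0],
    [0,0,0],
    [0,0,0],
    [0,0,0],
    [0,0,0],
    [0,0,0],
    [0,0,0],
    [0,0,0],
    [0,0,0],
    [0,0,0],
  ],
  offset=[
    [-1.6,0.8,15],
    [0,0,15],
    [0,0,15],
    [0,0,11],
    [0,0,5],
    [0,0,0],
    [0,0,0],
    [0,0,0],
    [0,0,0],
    [0,0,0],
    [0,0,0],
    [0,0,0],
  ],
  hand=[0.2,0.2,0.2,0.2,0.2,0.2,0.2,-0.2,-0.4,-1,-1,-1],
)

```text
time_s: 20.1
tool_pos: [0.5598, -0.1481, 0.0904]
orientation: [0.694, 0.72, -0.0, 0.0]
wrist_force: [-0.5, 0.2, 1.4]
width: 0.0176
gripper_force: 30.0
```

```bash
cat > c.py <<'E'
import numpy as np,sys
from rig import r
ax=np.array([569.1,-96.6])
o=r.observe();p=np.array(o['tool_pos'])*1000;d=p[:2]-ax
print('t',round(o['time_s'],2),p.round(1),'rad',np.hypot(*d).round(1),'ang',np.degrees(np.arctan2(d[1],d[0])).round(1),'F',np.round(o['wrist_force'],1),'w',round(o['width']*1000,1),'g',o['gripper_force'])
E
python3 c.py
python3 - <<'E'
import numpy as np
a0=259.2
for seg in range(2):
    A=np.radians(a0-np.arange(0,181,10)-180*seg); P=50*np.c_[np.cos(A),np.sin(A)]; D=np.diff(P,axis=0)
    y=np.radians(2.2); print(np.c_[D@[-np.sin(y),np.cos(y)],D@[np.cos(y),np.sin(y)]].round(1).tolist())
E
```

```text
t 20.1 [ 559.8 -148.1   90.4] rad 52.3 ang -100.2 F [-0.5  0.2  1.4] w 17.6 g 30.011310875415802
[[2.7, -8.3], [4.1, -7.7], [5.4, -6.9], [6.5, -5.8], [7.4, -4.6], [8.1, -3.3], [8.5, -1.8], [8.7, -0.3], [8.6, 1.2], [8.3, 2.7], [7.7, 4.1], [6.9, 5.4], [5.8, 6.5], [4.6, 7.4], [3.3, 8.1], [1.8, 8.5], [0.3, 8.7], [-1.2, 8.6]]
[[-2.7, 8.3], [-4.1, 7.7], [-5.4, 6.9], [-6.5, 5.8], [-7.4, 4.6], [-8.1, 3.3], [-8.5, 1.8], [-8.7, 0.3], [-8.6, -1.2], [-8.3, -2.7], [-7.7, -4.1], [-6.9, -5.4], [-5.8, -6.5], [-4.6, -7.4], [-3.3, -8.1], [-1.8, -8.5], [-0.3, -8.7], [1.2, -8.6]]
```

Request:
drive_tool(
  rot=[
    [0,0,0],
    [0,0,0],
    [0,0,0],
    [0,0,0],
    [0,0,0],
    [0,0,0],
    [0,0,0],
    [0,0,0],
    [0,0,0],
  ],
  offset=[
    [3.5,-8.3,0],
    [4.6,-7.7,0],
    [5.4,-6.9,0],
    [6.5,-5.8,0],
    [7.4,-4.6,0],
    [8.1,-3.3,0],
    [8.5,-1.8,0],
    [8.7,-0.3,0],
    [8.6,1.2,0],
  ],
  hand=[-1,-1,-1,-1,-1,-1,-1,-1,-1],
)

```text
time_s: 21.0
tool_pos: [0.5201, -0.0868, 0.0903]
orientation: [0.693, 0.721, 0.0, -0.0]
wrist_force: [-0.0, -2.0, 2.7]
width: 0.0178
gripper_force: 30.0
```

```bash
python3 c.py
```

```text
t 21.0 [520.1 -86.8  90.3] rad 49.9 ang 168.7 F [-0.  -2.   2.7] w 17.8 g 30.000362992286682
```

Request:
drive_tool(
  rot=[
    [0,0,0],
    [0,0,0],
    [0,0,0],
    [0,0,0],
    [0,0,0],
    [0,0,0],
    [0,0,0],
    [0,0,0],
    [0,0,0],
    [0,0,0],
    [0,0,0],
    [0,0,0],
    [0,0,0],
    [0,0,0],
    [0,0,0],
    [0,0,0],
    [0,0,0],
    [0,0,0],
  ],
  offset=[
    [8.3,2.7,0],
    [7.7,4.1,0],
    [6.9,5.4,0],
    [5.8,6.5,0],
    [4.6,7.4,0],
    [3.3,8.1,0],
    [1.8,8.5,0],
    [0.3,8.7,0],
    [-1.2,8.6,0],
    [-2.7,8.3,0],
    [-4.1,7.7,0],
    [-5.4,6.9,0],
    [-6.5,5.8,0],
    [-7.4,4.6,0],
    [-8.1,3.3,0],
    [-8.5,1.8,0],
    [-8.7,0.3,0],
    [-8.6,-1.2,0],
  ],
  hand=[-1,-1,-1,-1,-1,-1,-1,-1,-1,-1,-1,-1,-1,-1,-1,-1,-1,-1],
)

```text
time_s: 22.8
tool_pos: [0.6184, -0.1048, 0.0903]
orientation: [0.693, 0.721, 0.001, -0.001]
wrist_force: [-3.4, 3.2, 6.7]
width: 0.0176
gripper_force: 30.0
```

```bash
python3 c.py
```

```text
t 22.8 [ 618.4 -104.8   90.3] rad 50.0 ang -9.5 F [-3.4  3.2  6.7] w 17.6 g 30.002334415912628
```

Request:
drive_tool(
  rot=[
    [0,0,0],
    [0,0,0],
    [0,0,0],
    [0,0,0],
    [0,0,0],
    [0,0,0],
    [0,0,0],
    [0,0,0],
    [0,0,0],
    [0,0,0],
    [0,0,0],
    [0,0,0],
    [0,0,0],
    [0,0,0],
    [0,0,0],
    [0,0,0],
    [0,0,0],
    [0,0,0],
    [0,0,0],
    [0,0,0],
  ],
  offset=[
    [-8.3,-2.7,0],
    [-7.7,-4.1,0],
    [-6.9,-5.4,0],
    [-5.8,-6.5,0],
    [-4.6,-7.4,0],
    [-3.3,-8.1,0],
    [-1.8,-8.5,0],
    [-0.3,-8.7,0],
    [1.2,-8.6,0],
    [2.7,-8.3,0],
    [4.1,-7.7,0],
    [5.4,-6.9,0],
    [6.5,-5.8,0],
    [7.4,-4.6,0],
    [8.1,-3.3,0],
    [8.5,-1.8,0],
    [8.7,-0.3,0],
    [8.6,1.2,0],
    [0,0,0],
    [0,0,0],
  ],
  hand=[-1,-1,-1,-1,-1,-1,-1,-1,-1,-1,-1,-1,-1,-1,-1,-1,-1,-1,-1,-1],
)

```text
time_s: 24.8
tool_pos: [0.5201, -0.0869, 0.0903]
orientation: [0.693, 0.721, 0.0, -0.0]
wrist_force: [0.5, 2.5, 6.8]
width: 0.0174
gripper_force: 30.0
```

```bash
python3 c.py
python3 - <<'E'
from h import *
for n in('top','scene'):
    s=snap(n); C=cloud(s); cv2.imwrite(f'pics/e_{n}.png',cv2.resize(s['pixels'][175:295,220:380],(800,600)))
    V=s['pixels'].max(2)
    if n=='top': print([(u,int(C[248,u,1]*1000),int(C[248,u,2]*1000),int(V[248,u])) for u in range(282,335)])
E
```

```text
t 24.8 [520.1 -86.9  90.3] rad 49.9 ang 168.8 F [0.5 2.5 6.8] w 17.4 g 30.002610683441162
[(282, 121, 61, 71), (283, 118, 61, 94), (284, 116, 60, 105), (285, 116, 30, 70), (286, 113, 29, 42), (287, 110, 44, 65), (288, 108, 45, 127), (289, 105, 53, 166), (290, 103, 49, 178), (291, 101, 47, 179), (292, 98, 51, 182), (293, 96, 51, 184), (294, 94, 48, 178), (295, 92, 48, 181), (296, 89, 51, 180), (297, 87, 50, 181), (298, 85, 51, 181), (299, 83, 47, 182), (300, 80, 47, 178), (301, 78, 43, 177), (302, 76, 50, 179), (303, 73, 46, 181), (304, 71, 48, 178), (305, 69, 50, 180), (306, 66, 48, 178), (307, 64, 47, 182), (308, 62, 52, 181), (309, 59, 50, 181), (310, 57, 46, 184), (311, 55, 44, 148), (312, 53, 45, 95), (313, 50, 62, 89), (314, 48, 60, 120), (315, 46, 60, 135), (316, 44, 60, 135), (317, 41, 60, 137), (318, 39, 60, 135), (319, 37, 56, 128), (320, 34, 56, 145), (321, 32, 57, 149), (322, 30, 53, 153), (323, 27, 54, 120), (324, 25, 59, 75), (325, 23, 58, 69), (326, 21, 60, 75), (327, 19, 63, 70), (328, 16, 61, 73), (329, 14, 64, 72), (330, 12, 61, 73), (331, 9, 58, 71), (332, 7, 58, 70), (333, 5, 55, 74), (334, 1, 31, 61)]
```

View pics/e_scene.png

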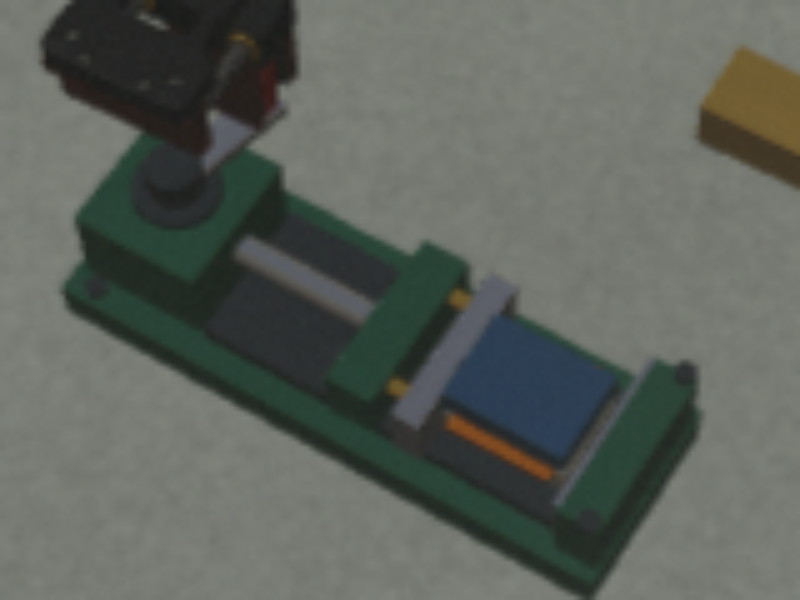

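The jaw has reached the tiles (face at y≈50) and is pushing them towards the fixed jaw. I turn it another 140°.

Request:
drive_tool(
  rot=[
    [0,0,0],
    [0,0,0],
    [0,0,0],
    [0,0,0],
    [0,0,0],
    [0,0,0],
    [0,0,0],
    [0,0,0],
    [0,0,0],
    [0,0,0],
    [0,0,0],
    [0,0,0],
    [0,0,0],
    [0,0,0],
    [0,0,0],
    [0,0,0],
  ],
  offset=[
    [8.3,2.7,0],
    [7.7,4.1,0],
    [6.9,5.4,0],
    [5.8,6.5,0],
    [4.6,7.4,0],
    [3.3,8.1,0],
    [1.8,8.5,0],
    [0.3,8.7,0],
    [-1.2,8.6,0],
    [-2.7,8.3,0],
    [-4.1,7.7,0],
    [-5.4,6.9,0],
    [-6.5,5.8,0],
    [-7.4,4.6,0],
    [0,0,0],
    [0,0,0],
  ],
  hand=[-1,-1,-1,-1,-1,-1,-1,-1,-1,-1,-1,-1,-1,-1,-1,-1],
)

```text
time_s: 26.5
tool_pos: [0.6123, -0.0742, 0.0902]
orientation: [0.694, 0.72, -0.001, -0.0]
wrist_force: [-0.6, -1.8, 7.5]
width: 0.0178
gripper_force: 30.0
```

```bash
cat > e.py <<'E'
from h import *
import sys
s=snap('scene'); cv2.imwrite(f'pics/{sys.argv[1]}.png',cv2.resize(s['pixels'][205:285,290:370],(600,600),interpolation=cv2.INTER_CUBIC)); 
s=snap('top'); C=cloud(s); V=s['pixels'].max(2)
for v in (231,250): print([(u,int(C[v,u,1]*1000),int(C[v,u,2]*1000),int(V[v,u])) for u in range(282,330)])
E
python3 c.py; python3 e.py f1
```

```text
t 26.5 [612.3 -74.2  90.2] rad 48.6 ang 27.4 F [-0.6 -1.8  7.5] w 17.8 g 30.001707673072815
[(282, 120, 58, 77), (283, 118, 58, 100), (284, 115, 65, 107), (285, 113, 62, 104), (286, 111, 65, 112), (287, 108, 66, 110), (288, 106, 64, 108), (289, 104, 62, 107), (290, 101, 68, 111), (291, 99, 66, 109), (292, 97, 64, 108), (293, 95, 63, 104), (294, 93, 64, 104), (295, 90, 66, 104), (296, 88, 64, 106), (297, 86, 64, 102), (298, 84, 65, 105), (299, 81, 63, 105), (300, 79, 67, 104), (301, 77, 64, 105), (302, 74, 65, 105), (303, 72, 66, 107), (304, 70, 67, 103), (305, 68, 63, 104), (306, 65, 66, 106), (307, 63, 66, 104), (308, 61, 65, 102), (309, 59, 67, 104), (310, 56, 66, 87), (311, 54, 56, 112), (312, 52, 58, 141), (313, 49, 58, 138), (314, 47, 62, 136), (315, 45, 61, 137), (316, 43, 58, 143), (317, 40, 27, 114), (318, 38, 27, 47), (319, 35, 30, 41), (320, 33, 58, 68), (321, 31, 57, 85), (322, 29, 59, 80), (323, 27, 59, 74), (324, 24, 61, 75), (325, 22, 61, 76), (326, 20, 58, 74), (327, 17, 57, 74), (328, 15, 57, 76), (329, 13, 56, 78)]
[(282, 121, 59, 74), (283, 118, 60, 96), (284, 116, 
[... 201 characters left out ...]
94, 47, 180), (295, 92, 48, 179), (296, 89, 53, 179), (297, 87, 48, 181), (298, 85, 50, 183), (299, 83, 50, 180), (300, 80, 53, 180), (301, 78, 50, 177), (302, 76, 49, 174), (303, 73, 49, 168), (304, 71, 48, 169), (305, 69, 49, 168), (306, 66, 50, 166), (307, 64, 45, 156), (308, 62, 51, 145), (309, 60, 30, 101), (310, 57, 27, 48), (311, 55, 61, 118), (312, 53, 57, 150), (313, 50, 59, 141), (314, 48, 57, 140), (315, 46, 59, 140), (316, 44, 61, 143), (317, 41, 29, 104), (318, 39, 28, 43), (319, 36, 26, 51), (320, 35, 60, 51), (321, 32, 61, 65), (322, 30, 57, 70), (323, 28, 59, 77), (324, 25, 59, 77), (325, 23, 61, 72), (326, 21, 60, 75), (327, 19, 62, 73), (328, 16, 59, 73), (329, 14, 62, 75)]
```

View pics/f1.png

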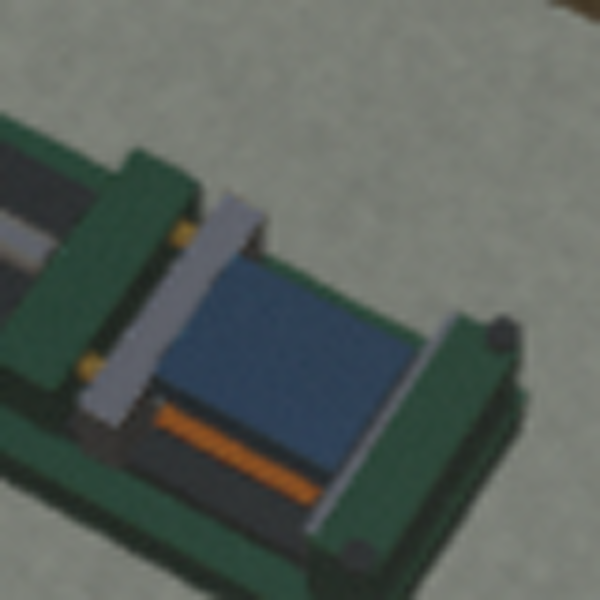

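Both tiles are against the fixed jaw: the sprung face is about 60 mm from it, and the gap has narrowed to about 7 mm. Another 40° adds about 2.2 mm of press.

Request:
drive_tool(
  rot=[
    [0,0,0],
    [0,0,0],
    [0,0,0],
    [0,0,0],
    [0,0,0],
    [0,0,0],
    [0,0,0],
  ],
  offset=[
    [-8.1,3.3,0],
    [-8.5,1.8,0],
    [-8.7,0.3,0],
    [-8.6,-1.2,0],
    [0,0,0],
    [0,0,0],
    [0,0,0],
  ],
  hand=[-1,-1,-1,-1,-1,-1,-1],
)

```text
time_s: 27.3
tool_pos: [0.618, -0.1073, 0.0903]
orientation: [0.694, 0.72, -0.0, -0.0]
wrist_force: [-0.5, -0.9, 6.5]
width: 0.0171
gripper_force: 30.0
```

```bash
python3 c.py; python3 e.py f2
```

```text
t 27.3 [ 618.  -107.3   90.3] rad 50.0 ang -12.3 F [-0.5 -0.9  6.5] w 17.1 g 30.001412630081177
[(282, 120, 61, 76), (283, 118, 62, 97), (284, 115, 64, 105), (285, 113, 65, 105), (286, 111, 68, 108), (287, 109, 63, 108), (288, 106, 67, 109), (289, 104, 64, 109), (290, 102, 65, 107), (291, 99, 63, 109), (292, 97, 66, 103), (293, 95, 69, 105), (294, 93, 65, 107), (295, 90, 66, 105), (296, 88, 64, 107), (297, 86, 63, 107), (298, 84, 65, 101), (299, 81, 67, 104), (300, 79, 63, 105), (301, 77, 61, 108), (302, 74, 66, 105), (303, 72, 68, 107), (304, 70, 65, 103), (305, 68, 67, 103), (306, 65, 67, 102), (307, 63, 64, 104), (308, 61, 66, 103), (309, 59, 67, 104), (310, 56, 63, 85), (311, 54, 57, 110), (312, 52, 60, 142), (313, 49, 58, 138), (314, 47, 60, 137), (315, 45, 60, 136), (316, 43, 60, 147), (317, 40, 32, 114), (318, 38, 29, 45), (319, 36, 58, 59), (320, 33, 57, 79), (321, 31, 61, 76), (322, 29, 56, 77), (323, 27, 61, 77), (324, 24, 59, 74), (325, 22, 58, 78), (326, 20, 62, 75), (327, 17, 60, 75), (328, 15, 62, 76), (329, 12, 27, 61)]
[(282, 121, 58, 73), (283, 119, 60, 99), (284, 11
[... 202 characters left out ...]
, 94, 50, 181), (295, 92, 47, 181), (296, 89, 48, 179), (297, 87, 47, 181), (298, 85, 51, 175), (299, 83, 49, 179), (300, 80, 52, 183), (301, 78, 48, 180), (302, 76, 47, 175), (303, 73, 50, 169), (304, 71, 47, 166), (305, 69, 50, 168), (306, 66, 51, 168), (307, 64, 49, 154), (308, 62, 50, 145), (309, 60, 27, 96), (310, 57, 27, 47), (311, 55, 59, 120), (312, 53, 62, 151), (313, 50, 60, 141), (314, 48, 60, 138), (315, 46, 57, 139), (316, 44, 56, 146), (317, 41, 32, 99), (318, 39, 28, 47), (319, 37, 61, 46), (320, 34, 57, 60), (321, 32, 61, 76), (322, 30, 58, 75), (323, 28, 58, 78), (324, 25, 60, 73), (325, 23, 58, 72), (326, 21, 62, 78), (327, 19, 59, 72), (328, 16, 56, 74), (329, 14, 59, 62)]
```

The press is about 5 mm, and the crank angle (632°) agrees. I release and withdraw upward.

Request:
drive_tool(
  rot=[
    [0,0,0],
    [0,0,0],
    [0,0,0],
    [0,0,0],
    [0,0,0],
    [0,0,0],
    [0,0,0],
    [0,0,0],
    [0,0,0],
    [0,0,0],
    [0,0,0],
    [0,0,0],
  ],
  offset=[
    [0,0,0],
    [0,0,0],
    [0,0,0],
    [0,0,-8],
    [0,0,-15],
    [0,0,-20],
    [0,0,-25],
    [0,0,-25],
    [0,0,-20],
    [0,0,0],
    [0,0,0],
    [0,0,0],
  ],
  hand=[-0.36,-0.36,-0.36,-0.36,-0.36,-0.36,-0.36,-0.36,-0.36,-0.36,-0.36,-0.36],
)

```text
time_s: 28.6
tool_pos: [0.6177, -0.107, 0.2025]
orientation: [0.694, 0.72, -0.0, -0.0]
wrist_force: [-0.5, 0.5, -0.3]
width: 0.0281
gripper_force: 0.0
```

```bash
python3 c.py
python3 - <<'E'
from m import *
s=snap('scene'); cv2.imwrite('pics/z.png',cv2.resize(s['pixels'][165:295,215:385],(784,600),interpolation=cv2.INTER_CUBIC))
for n,roi in(('scene',(295,220,370,290)),('top',(275,215,330,265))):
    s=snap(n); H,S,V=cv2.split(cv2.cvtColor(s['pixels'],cv2.COLOR_BGR2HSV)); C=cloud(s)
    m=((H>95)&(H<125)&(S>80)&(V>35)).astype(np.uint8); x0,y0,x1,y1=roi
    print(n,*rect(s,m,.066,roi),np.median(C[y0:y1,x0:x1,2][m[y0:y1,x0:x1]>0]))
    if n=='top': print([(u,int(C[250,u,1]*1000),int(C[250,u,2]*1000)) for u in range(310,322)])
E
```

```text
t 28.6 [ 617.7 -107.   202.5] rad 49.7 ang -12.1 F [-0.5  0.5 -0.3] w 28.1 g 0.0
scene [573.   84.8] [58.2 45.7] 89.1 [572.9  84.8] 0.06636436063369996
top [570.9  85.4] [56.7 43.4] 88.7 [570.9  85.3] 0.06578033230342951
[(310, 57, 30), (311, 55, 61), (312, 53, 57), (313, 50, 57), (314, 48, 61), (315, 46, 60), (316, 44, 56), (317, 41, 31), (318, 39, 31), (319, 37, 63), (320, 35, 58), (321, 32, 57)]
```

View pics/z.png

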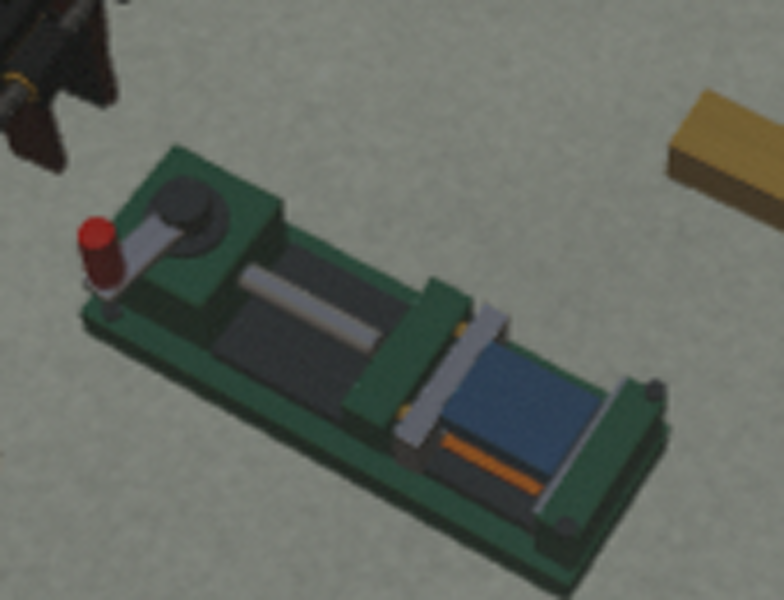

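The final view shows the stack clamped square between the jaws. The gap behind the sprung jaw is about half open, and the knob at (100,250) is free of the gripper.

```bash
python3 -c "
from rig import r
print(r.sign_off())"
```

```text
the job is handed in; nothing more can be done
None
```

The job is handed in at about 29 s of the 72 s limit, with no verdict returned: from the images, the white tile, sheet and blue tile are stacked in order and clamped flush against the fixed jaw, the sprung jaw is pressed back about 5 mm of its 10, and the gripper is clear.

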